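# Wipe the metal chips off the sprung plate and put the scraper away

## Task

Take the wooden scraper block by its upright grip, set it down squarely at the back of the sprung steel plate, behind the chips, and wipe all four chips off the open front edge into the green trough in one stroke, keeping the block pressed on the plate with a steady 20 newtons from back to front; over 30 newtons would mark the plate. Then lay the scraper down flat in its bay, the empty narrower one of the blue tray, and leave the tape roll, the oil bottle and the tape measure where they are.

Things in the scene. Friction and masses are not known exactly. Their poses are not given: they have to be found in the camera images.
- scraper: scraper block, about 220 g, shaped like an upside-down T: foot 44 (x) x 130 (y) x 20 (z) mm with a slippery white sole (friction about 0.3 on the plate), and a wooden upright grip 22 (x) x 100 (y) mm on it from 20 to 66 mm above the sole. It starts flat on the bench. Origin at the middle of the sole, z up. Grip it across its 22 mm (x). It is the same either way round
- plate_stand: fixed stand, green foot with the trough at its front; origin on the bench under the plate's middle; its x axis points from the front (trough) to the back of the plate
- wipe_plate: steel plate 200 (x) x 160 (y) x 8 mm on springs; origin at the middle of its underside, 42 mm above the bench; axes as the stand's. Guards 5 mm thick stand 6 mm above it along both sides and the back (x = +100 mm); the front edge (x = -100 mm) is open. Springs hold it up at a stop: it yields at 0 to 18 N (differs each time, not visible), then sinks 1 mm per 1.5 N, level, at most 16 mm
- plate_top (a point): middle of the plate's upper face, 50 mm above the bench; x to the back, y along the width, z up; it sinks with the plate. The chips lie at x -52 to +27 mm, y -52 to +52 mm of it
- trough_in (a point): middle of the floor of the open green trough below the plate's front edge: inside 67 (x) x 162 (y) mm, floor 4 mm and rim 30 mm above the bench, axes as the plate's. Its middle lies 137.5 mm in front of the plate's middle
- chip_0: bent bright aluminium chip 20x15x5 mm with a 12 mm high upturned end; starts lying flat on the sprung plate; origin at the middle of its underside; 12 g
- chip_1: flat brass chip 18x16x5 mm; starts lying flat on the sprung plate; origin at the middle of its underside; 12 g
- chip_2: bent copper chip 22x13x5 mm with a 10 mm high upturned end; starts lying flat on the sprung plate; origin at the middle of its underside; 12 g
- chip_3: flat dark steel chip 17x14x6 mm; starts lying flat on the sprung plate; origin at the middle of its underside; 12 g
- tool_tray: fixed blue tray 143 (x) x 154 (y) mm, walls 5 mm thick and 16 mm high, floor 4 mm; origin under its middle; two open compartments side by side along x: the scraper's bay and a wider one that holds the tape roll
- scraper_bay (a point): middle of the floor (4 mm above the bench) of the scraper's bay, 56 (x) x 144 (y) mm inside; the scraper lies in it with its y axis along the bay's y, either way round
- tape_roll: roll of black insulating tape, 58 mm across, 18 mm high, lying in the tray's wider compartment; leave alone; origin at the middle of its underside
- oil_bottle: brown oil bottle, 48 mm across, 134 mm high, standing beside the work; leave alone; origin at the middle of its underside
- tape_measure: yellow tape measure 38x85x60 mm, standing on the bench; leave alone; origin at the middle of its underside

How it is judged:
On the way, in this order (a step that is already met when the one before it is completed fails the run):
1. the scraper stands squarely across the back of the plate, behind the chips, pressed with 18 to 23.5 N (contact force between scraper and wipe_plate between 18 and 23.5 N and y of scraper in the frame of plate_top between -0.02 and 0.02 m and angle between the y axis of scraper and the y axis of plate_top, either way round below 0.15 rad and x of scraper in the frame of plate_top above 0.05 m), for 0.2 s.
2. it crosses the middle of the plate still pressed with 18 to 23.5 N (contact force between scraper and wipe_plate between 18 and 23.5 N and y of scraper in the frame of plate_top between -0.02 and 0.02 m and angle between the y axis of scraper and the y axis of plate_top, either way round below 0.15 rad and x of scraper in the frame of plate_top between -0.025 and 0.025 m), for 0.15 s.
3. it nears the front edge still pressed with 18 to 23.5 N (contact force between scraper and wipe_plate between 18 and 23.5 N and y of scraper in the frame of plate_top between -0.02 and 0.02 m and angle between the y axis of scraper and the y axis of plate_top, either way round below 0.15 rad and x of scraper in the frame of plate_top between -0.085 and -0.045 m), for 0.15 s.
4. all four chips are off the plate, below its top (z of each of chip_0, chip_1, chip_2, chip_3 in the frame of plate_top below -0.015 m), for 0.2 s.
At the end, for the whole second after the job is handed in: All four chips lie inside the green trough (below its rim); the scraper lies flat and still in its bay of the blue tray, within 11 mm (x) and 12 mm (y) of the bay's middle, its sole on the bay floor within 3 mm, along the bay either way round (x of chip_0 in the frame of trough_in between -0.0385 and 0.0385 m and y of chip_0 in the frame of trough_in between -0.085 and 0.085 m and z of chip_0 in the frame of trough_in between -0.003 and 0.026 m and x of chip_1 in the frame of trough_in between -0.0385 and 0.0385 m and y of chip_1 in the frame of trough_in between -0.085 and 0.085 m and z of chip_1 in the frame of trough_in between -0.003 and 0.026 m and x of chip_2 in the frame of trough_in between -0.0385 and 0.0385 m and y of chip_2 in the frame of trough_in between -0.085 and 0.085 m and z of chip_2 in the frame of trough_in between -0.003 and 0.026 m and x of chip_3 in the frame of trough_in between -0.0385 and 0.0385 m and y of chip_3 in the frame of trough_in between -0.085 and 0.085 m and z of chip_3 in the frame of trough_in between -0.003 and 0.026 m and x of scraper in the frame of scraper_bay between -0.011 and 0.011 m and y of scraper in the frame of scraper_bay between -0.012 and 0.012 m and z of scraper in the frame of scraper_bay between -0.003 and 0.003 m and angle between scraper's own z axis and vertical below 0.06 rad and angle between the y axis of scraper and the y axis of scraper_bay, either way round below 0.2 rad and linear speed of scraper below 0.02 m/s); the robot touches nothing.
It fails at once if the scraper presses the plate with more than 33 N (contact force between scraper and wipe_plate above 33 N).
It fails at once if the tape roll is moved more than 30 mm (distance of tape_roll from where it was at the start of the episode above 0.03 m).
It fails at once if the oil bottle is moved more than 20 mm or tipped (distance of oil_bottle from where it was at the start of the episode above 0.02 m or angle between oil_bottle's own z axis and vertical above 0.4 rad).
It fails at once if the tape measure is moved more than 20 mm (distance of tape_measure from where it was at the start of the episode above 0.02 m).
It also fails if it takes over 58 s, if anything falls off the work surface, if the arm or the gripper's body presses on something with over 40 N, if the wrist force passes 120 N, or if a joint passes its speed limit or range.

## Robot

A 6-joint arm with a two-finger parallel gripper is mounted at the origin on a cart in front of the work surface, level with it; the furniture and walls round the work are solid. World frame = base frame: x ahead of the robot, y to its left, z up, the work surface at z = 0. Lengths are in m, angles in rad, forces in N, time in s.
With the tool pointing down it reaches from about 0.35 to 0.975 m from the base axis. Payload 17.4 kg.
Tool frame: the origin (TCP) lies at the very end of the fingers, on their centre line; the grasp point (between the pads) lies 19 mm behind it; z points along the fingers, y is the line along which they close (so a half turn about z gives the same grasp; the last joint's range is limited). The gripper opens to 85 mm and grips with 20 to 120 N. Pads are 22 mm wide; open, the fingers measure 114 mm over their backs; the gripper's body (76 mm by 85 mm) begins 54 mm behind the grasp point. The pads swing forward as they close: fully open they stand 13 mm farther back than shut.
Start: joints at [-1.38, 0.116, 1.442, -0, 1.584, -0.038], TCP at [0.153, -0.657, 0.231] pointing down, gripper open.
Joint ranges: [-2.83, 2.83], [-0.83, 2.19], [0.07, 2.5], [-1.14, 4.28], [0.01, 3], [-2.97, 2.97]. Speed limits (rad/s): [1.89, 1.89, 2.22, 3.14, 3.14, 3.14].

## Interface

Orientations are given as a unit quaternion [x, y, z, w].
In Python, from workcell import state, eyes, order gives the robot as it stands.
- The arm moves only by the tool drive_tool, never from a script. Its argument "moves" is a list of rows, each an object of numbers: "gripper": the closure, from 0 (fully open) to 1 (shut); "dx", "dy", "dz": the shift along the tool's x, y, z in m; "spin": the turn about the tool's z in rad. A call has 1 to 8 rows; each row is the pose to reach, as a shift and turn from the pose commanded when the call began, along the tool's axes at that moment; what a row does not reach only later rows make up. A row lasts 1/12 s, in which the tool goes at most 41.7 mm and 7.16 degrees, less where a joint would pass 70% of its speed; a pose out of reach is approached as far as the arm can. A call with a gripper value outside its range is refused whole. The fingers move at their own pace and stop on an object; "force" is the grip in N (left out, the last holds). Time passes only in rows, so rows that repeat a pose let the fingers close. It gives the time, the measured TCP pose, the force, the opening and the grip force at its end, in the units of the state.
- state(): the state, without advancing time (a new reading comes with each control period).
- eyes.grab_frame(name): name is "side" or "top"; returns the picture (480x640x3 uint8, blue, green, red); there is no depth.
- eyes.get_calibration(name): a dict with "camera_matrix" (3x3 intrinsics, pixels), "R" (3x3) and "t" (3): a world point X has camera coordinates R X + t. Camera axes: x right, y down, z forward; pixel columns grow to the right and rows downward; lengths in m; the calibration is good to about 2 mm. A picture is of the moment at which its call begins. get_calibration takes no time and is no camera call.
- order.close_job(): hands the job in; it is judged then, once.
The state is a dict: "clock": time; "joints": joint angles; "joint_velocities": joint speeds; "joint_torque": joint torques, N m; "tcp_pos": TCP position; "ee_rot": TCP orientation; "force": force on the tool from outside, world axes, zero at the start; "wrist_torque": the same for the moment, N m; "finger_gap": finger opening in m; "grip_force": force on a finger pad.
Only numpy, scipy, OpenCV 4.12 (cv2) and the standard library are available. Lean on these libraries where they do the work, as an engineer would, in place of code of your own. Each camera call takes 0.05 s, during which the arm holds its last target. There are 200 camera calls.

## Working session

There is one attempt and no reset: what is moved stays moved. The work goes in short steps, Python scripts to look and compute and a tool call to move; the robot and the scene stay as the last step left them, time stands still between calls to the robot, and variables do not carry over. Pictures are saved under pics/ and viewed, at most 10 in all, crops included, and the job is handed in when it is done.

Besides the shell and the picture viewer there is one more tool, called as a command line: name --argument value ..., lists and objects as JSON in quotes. drive_tool: Moves the arm, as the interface text tells. Its arguments: {"type":"object","properties":{"moves":{"type":"array"},"force":{"type":"number"}},"required":["moves"]}

```bash
mkdir -p pics; python3 - <<'E'
from workcell import state, eyes
import cv2,numpy as np
s=state();print({k:np.round(v,4) for k,v in s.items()})
for n in ("top","side"):
    cv2.imwrite(f"pics/{n}0.png",eyes.grab_frame(n));c=eyes.get_calibration(n)
    R=np.array(c["R"]);print(n,np.round(c["camera_matrix"],1),R.round(3),-R.T@np.array(c["t"]))
E
```

```text
{'clock': np.float64(0.0), 'joints': array([-1.3798,  0.1165,  1.4423, -0.    ,  1.584 , -0.0378]), 'joint_velocities': array([ 0.0005,  0.0009, -0.001 , -0.0008,  0.0018, -0.0005]), 'joint_torque': array([-1.20000e-03, -7.31990e+01, -6.32494e+01, -0.00000e+00,
        6.30000e-03, -0.00000e+00]), 'tcp_pos': array([ 0.153 , -0.6572,  0.2306]), 'ee_rot': array([ 9.935e-01,  1.141e-01, -1.000e-04, -6.000e-04]), 'force': array([ 0.1722,  0.4268, -0.282 ]), 'wrist_torque': array([-0.0089,  0.005 ,  0.0741]), 'grip_force': np.float64(0.0), 'finger_gap': np.float64(0.0857)}
top [[493.3   0.  323.1]
 [  0.  493.3 237.8]
 [  0.    0.    1. ]] [[-0.006 -1.    -0.006]
 [-0.998  0.006 -0.066]
 [ 0.066  0.006 -0.998]] [0.48749731 0.01869981 1.04655995]
side [[619.4   0.  323.8]
 [  0.  619.4 233. ]
 [  0.    0.    1. ]] [[ 0.991 -0.133 -0.022]
 [-0.096 -0.587 -0.804]
 [ 0.094  0.799 -0.595]] [ 0.40283291 -1.25934598  0.97393189]
```

View pics/top0.png

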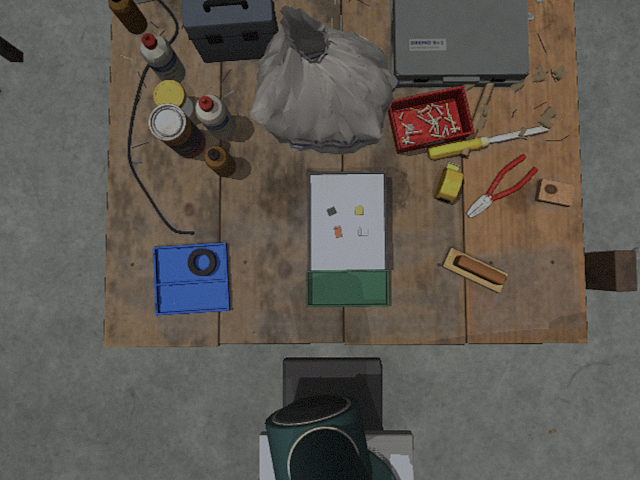

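View pics/side0.png

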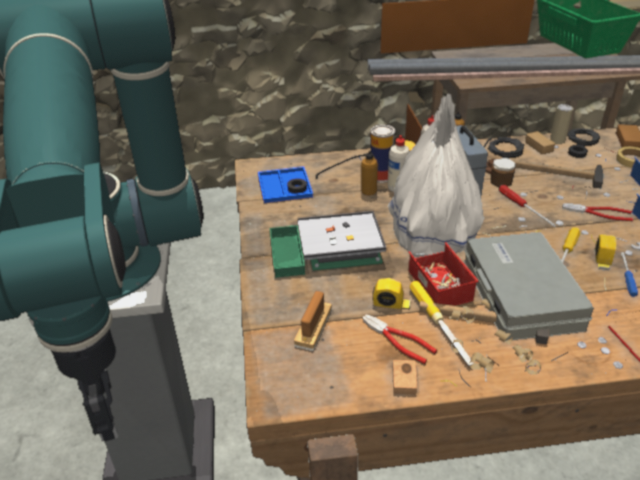

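The top view shows the scraper at about (475,270), the plate at (347,222) with the trough in front at (347,287), and the tray at (192,278). The roll sits in the tray's far compartment, so the bay is the near one. The side view shows the scraper upright at (313,320) and the bag just behind the plate.

```bash
cat > h.py <<'E'
import cv2,numpy as np
from workcell import state,eyes
def ray(n,px,z):
    c=eyes.get_calibration(n);R=np.array(c["R"]);K=np.array(c["camera_matrix"]);C=-R.T@np.array(c["t"])
    px=np.atleast_2d(px).astype(float);d=(R.T@np.linalg.inv(K)@np.c_[px,np.ones(len(px))].T).T
    return (C+d*((z-C[2])/d[:,2])[:,None])[:,:2]
def blob(im,roi,lo,hi):
    x0,y0,x1,y1=roi;m=cv2.inRange(cv2.cvtColor(im[y0:y1,x0:x1],cv2.COLOR_BGR2HSV),lo,hi)
    m=cv2.morphologyEx(m,cv2.MORPH_CLOSE,np.ones((3,3)))
    cs,_=cv2.findContours(m,cv2.RETR_EXTERNAL,cv2.CHAIN_APPROX_NONE);c=max(cs,key=cv2.contourArea)
    return c.reshape(-1,2)+[x0,y0]
def rect(n,pts,z):
    (c,s,a)=cv2.minAreaRect((ray(n,pts,z)*1000).astype(np.float32));return np.round(c,1),np.round(s,1),round(a,1)
def yaw():
    q=state()["ee_rot"];return 2*np.arctan2(q[1],q[0])
E
python3 - <<'E'
from h import *
im=cv2.imread("pics/top0.png");H=cv2.cvtColor(im,cv2.COLOR_BGR2HSV)
for p in [(450,252),(478,268),(485,270),(340,190),(345,285),(190,295),(449,183),(470,300)]: print(p,H[p[1],p[0]])
print("plate",rect("top",blob(im,(290,160,400,268),(0,0,140),(180,60,255)),.05))
print("trough",rect("top",blob(im,(290,255,400,320),(55,60,20),(90,255,255)),.03))
print("tray",rect("top",blob(im,(140,230,245,325),(100,90,40),(130,255,255)),.016))
print("tm",rect("top",blob(im,(430,155,475,210),(20,120,90),(35,255,255)),.06))
cv2.imwrite("pics/z.png",cv2.resize(im[235:305,425:525],None,fx=8,fy=8,interpolation=cv2.INTER_CUBIC))
E
```

```text
(450, 252) [ 22  99 157]
(478, 268) [ 13 152 116]
(485, 270) [ 14 144 117]
(340, 190) [108  16 159]
(345, 285) [71 96 80]
(190, 295) [111 171 151]
(449, 183) [ 28 162 148]
(470, 300) [ 14 104 115]
plate (array([589.1, -25. ]), array([147.2, 189.6]), 89.7)
trough (array([451.7, -24.7]), array([ 73.3, 168.4]), 0.9)
tray (array([473.2, 301.2]), array([143. , 154.3]), 3.3)
tm (array([ 662.7, -234.8]), array([38.8, 71.5]), 71.8)
```

View pics/z.png

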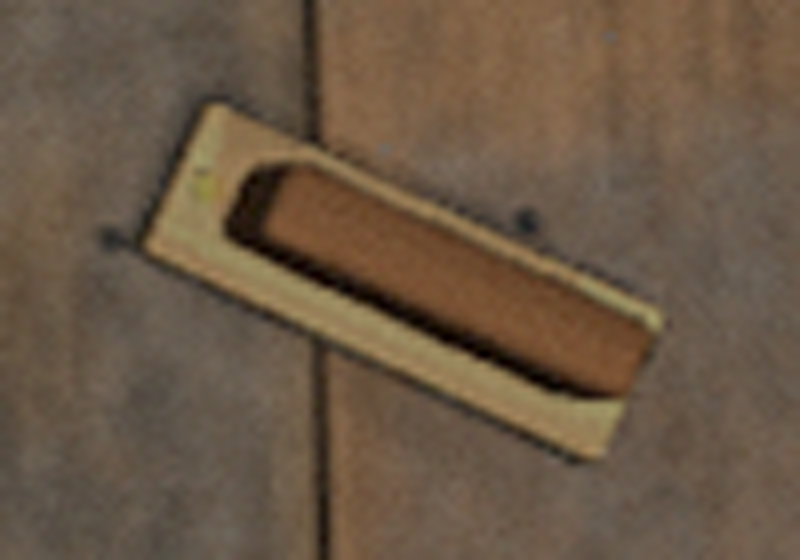

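The crop shows the scraper foot's corners at crop pixels (215,100), (148,243), (595,460) and (662,320), with the brown grip lying along it.

```bash
python3 - <<'E'
from h import *
p=np.array([(215,100),(148,243),(595,460),(662,320)])/8+[425-.4,235-.4]
q=ray("top",p,.02);print(q.round(4));c=q.mean(0);d=q[3]-q[0]+q[2]-q[1];a=np.arctan2(-d[1],-d[0])
print(rect("top",p,.02),c,"long axis",a,np.degrees(a))
s=state();D=c-s["tcp_pos"][:2];y=yaw();print("D",D,"yaw",y,"tool dx dy",D@[np.cos(y),np.sin(y)],D@[np.sin(y),-np.cos(y)],"spin",y-a)
E
```

```text
[[ 0.5346 -0.2424]
 [ 0.4976 -0.2242]
 [ 0.4409 -0.3382]
 [ 0.4769 -0.3566]]
(array([ 487.3, -290.2]), array([127.9,  41.2]), 63.2) [ 0.48748738 -0.29036464] long axis 1.1061819626629374 63.37955783408432
D [0.33440669 0.36687294] yaw 0.22884409510040307 tool dx dy 0.40891428863740215 -0.28144749656772916 spin -0.8773378675625344
```

drive_tool --moves '[{"gripper": 0,"dx": 0.409,"dy": -0.281,"dz": 0.06,"spin": -0.877},{"gripper": 0,"dx": 0.409,"dy": -0.281,"dz": 0.06,"spin": -0.877},{"gripper": 0,"dx": 0.409,"dy": -0.281,"dz": 0.06,"spin": -0.877},{"gripper": 0,"dx": 0.409,"dy": -0.281,"dz": 0.06,"spin": -0.877},{"gripper": 0,"dx": 0.409,"dy": -0.281,"dz": 0.06,"spin": -0.877},{"gripper": 0,"dx": 0.409,"dy": -0.281,"dz": 0.06,"spin": -0.877},{"gripper": 0,"dx": 0.409,"dy": -0.281,"dz": 0.06,"spin": -0.877},{"gripper": 0,"dx": 0.409,"dy": -0.281,"dz": 0.06,"spin": -0.877}]'

```text
clock: 0.77
tcp_pos: [0.3771, -0.4112, 0.1909]
ee_rot: [0.849, 0.529, -0.0, -0.0]
force: [0.2, -1.0, 0.0]
finger_gap: 0.0855
grip_force: 0.0
```

```bash
cat >> h.py <<'E'
def to(x,y,a=None):
    s=state();D=np.array([x,y])-s["tcp_pos"][:2];w=yaw();print("t",s["clock"],"tcp",s["tcp_pos"].round(4) if hasattr(s["tcp_pos"],"round") else s["tcp_pos"],"yaw",round(w,4),"F",np.round(s["force"],2),"gap",s["finger_gap"],"grip",s["grip_force"])
    print("dx dy",(D@[np.cos(w),np.sin(w)]).round(4),(D@[np.sin(w),-np.cos(w)]).round(4),"spin",None if a is None else round(w-a,4),"q",np.round(s["ee_rot"],4))
E
python3 -c "
from h import *
to(.4875,-.2903,1.106)"
```

```text
t 0.7667 tcp [ 0.3771 -0.4112  0.1909] yaw 1.1145 F [ 0.16 -1.03  0.02] gap 0.08550022032619205 grip 0.0
dx dy 0.1572 0.0458 spin 0.0085 q [ 8.487e-01  5.288e-01 -0.000e+00 -1.000e-04]
```

drive_tool --moves '[{"dx": 0.157,"dy": 0.046,"dz": 0.06,"spin": 0.008},{"dx": 0.157,"dy": 0.046,"dz": 0.06,"spin": 0.008},{"dx": 0.157,"dy": 0.046,"dz": 0.06,"spin": 0.008},{"dx": 0.157,"dy": 0.046,"dz": 0.06,"spin": 0.008},{"dx": 0.157,"dy": 0.046,"dz": 0.06,"spin": 0.008},{"dx": 0.157,"dy": 0.046,"dz": 0.06,"spin": 0.008},{"dx": 0.157,"dy": 0.046,"dz": 0.06,"spin": 0.008}]'

```text
schema error: expected keys gripper, dx, dy, dz, spin
```

```bash
python3 -c "
from h import *
to(.4875,-.2903,1.106)"
```

```text
t 0.7667 tcp [ 0.3771 -0.4112  0.1909] yaw 1.1145 F [ 0.16 -1.03  0.02] gap 0.08550022032619205 grip 0.0
dx dy 0.1572 0.0458 spin 0.0085 q [ 8.487e-01  5.288e-01 -0.000e+00 -1.000e-04]
```

drive_tool --moves '[{"gripper": 0,"dx": 0.157,"dy": 0.046,"dz": 0.06,"spin": 0.008},{"gripper": 0,"dx": 0.157,"dy": 0.046,"dz": 0.06,"spin": 0.008},{"gripper": 0,"dx": 0.157,"dy": 0.046,"dz": 0.06,"spin": 0.008},{"gripper": 0,"dx": 0.157,"dy": 0.046,"dz": 0.06,"spin": 0.008},{"gripper": 0,"dx": 0.157,"dy": 0.046,"dz": 0.06,"spin": 0.008},{"gripper": 0,"dx": 0.157,"dy": 0.046,"dz": 0.06,"spin": 0.008},{"gripper": 0,"dx": 0.157,"dy": 0.046,"dz": 0.06,"spin": 0.008}]'

```text
clock: 1.35
tcp_pos: [0.4877, -0.2932, 0.1311]
ee_rot: [0.853, 0.522, -0.0, -0.0]
force: [-0.5, 0.4, 0.2]
finger_gap: 0.0857
grip_force: 0.0
```

```bash
python3 -c "
from h import *
to(.4875,-.2903,1.106)"
```

```text
t 1.35 tcp [ 0.4877 -0.2932  0.1311] yaw 1.099 F [-0.51  0.38  0.22] gap 0.08569209746197051 grip 0.0
dx dy 0.0025 -0.0015 spin -0.007 q [ 8.528e-01  5.223e-01 -2.000e-04 -2.000e-04]
```

drive_tool --moves '[{"gripper": 0,"dx": 0.003,"dy": -0.001,"dz": 0.04,"spin": -0.007},{"gripper": 0,"dx": 0.003,"dy": -0.001,"dz": 0.07,"spin": -0.007},{"gripper": 0,"dx": 0.003,"dy": -0.001,"dz": 0.09,"spin": -0.007},{"gripper": 0,"dx": 0.003,"dy": -0.001,"dz": 0.103,"spin": -0.007},{"gripper": 0,"dx": 0.003,"dy": -0.001,"dz": 0.103,"spin": -0.007},{"gripper": 0,"dx": 0.003,"dy": -0.001,"dz": 0.103,"spin": -0.007}]'

```text
clock: 1.85
tcp_pos: [0.488, -0.2911, 0.0291]
ee_rot: [0.852, 0.524, 0.0, 0.0]
force: [0.2, -1.2, -0.1]
finger_gap: 0.0858
grip_force: 0.0
```

drive_tool --force 70 --moves '[{"gripper": 1,"dx": 0,"dy": 0,"dz": 0,"spin": 0},{"gripper": 1,"dx": 0,"dy": 0,"dz": 0,"spin": 0},{"gripper": 1,"dx": 0,"dy": 0,"dz": 0,"spin": 0},{"gripper": 1,"dx": 0,"dy": 0,"dz": 0,"spin": 0},{"gripper": 1,"dx": 0,"dy": 0,"dz": 0,"spin": 0},{"gripper": 1,"dx": 0,"dy": 0,"dz": 0,"spin": 0},{"gripper": 1,"dx": 0,"dy": 0,"dz": 0,"spin": 0},{"gripper": 1,"dx": 0,"dy": 0,"dz": 0,"spin": 0}]'

```text
clock: 2.52
tcp_pos: [0.4885, -0.2903, 0.0289]
ee_rot: [0.851, 0.525, 0.0, 0.0]
force: [-0.8, 0.6, 6.2]
finger_gap: 0.0211
grip_force: 68.9
```

```bash
python3 -c "
from h import *
to(.4875,-.2903,1.106)"
```

```text
t 2.5167 tcp [ 0.4885 -0.2903  0.0289] yaw 1.1049 F [-0.82  0.63  6.18] gap 0.021106137687818848 grip 68.90161156654358
dx dy -0.0004 -0.0009 spin -0.0011 q [8.513e-01 5.248e-01 2.000e-04 3.000e-04]
```

drive_tool --force 90 --moves '[{"gripper": 1,"dx": 0,"dy": 0,"dz": -0.03,"spin": 0},{"gripper": 1,"dx": 0,"dy": 0,"dz": -0.06,"spin": 0},{"gripper": 1,"dx": 0,"dy": 0,"dz": -0.09,"spin": 0},{"gripper": 1,"dx": 0,"dy": 0,"dz": -0.11,"spin": 0},{"gripper": 1,"dx": 0,"dy": 0,"dz": -0.11,"spin": 0},{"gripper": 1,"dx": 0,"dy": 0,"dz": -0.11,"spin": 0}]'

```text
clock: 3.02
tcp_pos: [0.4885, -0.2903, 0.1388]
ee_rot: [0.851, 0.525, 0.0, 0.001]
force: [0.4, 0.5, -2.0]
finger_gap: 0.0212
grip_force: 87.9
```

```bash
python3 -c "
from h import *
to(.656,-.0247,1.576)"
```

```text
t 3.0167 tcp [ 0.4885 -0.2903  0.1388] yaw 1.1049 F [ 0.42  0.53 -2.03] gap 0.021179200872783376 grip 87.94360041618347
dx dy 0.3126 0.0304 spin -0.4711 q [8.512e-01 5.248e-01 3.000e-04 6.000e-04]
```

drive_tool --moves '[{"gripper": 1,"dx": 0.03,"dy": 0.003,"dz": 0,"spin": -0.07},{"gripper": 1,"dx": 0.07,"dy": 0.007,"dz": 0,"spin": -0.14},{"gripper": 1,"dx": 0.11,"dy": 0.011,"dz": 0,"spin": -0.21},{"gripper": 1,"dx": 0.15,"dy": 0.015,"dz": 0,"spin": -0.28},{"gripper": 1,"dx": 0.19,"dy": 0.019,"dz": 0,"spin": -0.35},{"gripper": 1,"dx": 0.23,"dy": 0.023,"dz": 0,"spin": -0.42},{"gripper": 1,"dx": 0.27,"dy": 0.027,"dz": 0,"spin": -0.471},{"gripper": 1,"dx": 0.3126,"dy": 0.0304,"dz": 0,"spin": -0.471}]'

```text
clock: 3.68
tcp_pos: [0.6553, -0.0236, 0.1359]
ee_rot: [0.704, 0.71, -0.001, -0.001]
force: [0.3, -1.4, -2.4]
finger_gap: 0.0207
grip_force: 87.9
```

drive_tool --moves '[{"gripper": 1,"dx": 0,"dy": 0,"dz": 0,"spin": 0},{"gripper": 1,"dx": 0,"dy": 0,"dz": 0,"spin": 0},{"gripper": 1,"dx": 0,"dy": 0,"dz": 0,"spin": 0},{"gripper": 1,"dx": 0,"dy": 0,"dz": 0,"spin": 0}]'

```text
clock: 4.02
tcp_pos: [0.6545, -0.0264, 0.1372]
ee_rot: [0.706, 0.709, -0.001, -0.001]
force: [0.4, -0.7, -2.8]
finger_gap: 0.0211
grip_force: 88.4
```

```bash
python3 -c "
from h import *
to(.656,-.0247,1.576)
for n in ('top','side'): im=eyes.grab_frame(n);cv2.imwrite(f'pics/{n}1.png',im)
a=cv2.imread('pics/top1.png')[130:280,260:440];b=cv2.imread('pics/side1.png')[130:280,240:420]
cv2.imwrite('pics/c1.png',np.hstack([cv2.resize(i,None,fx=2.2,fy=2.2,interpolation=2) for i in(a,b)]))
s=[state()['force'] for _ in range(1)];print(s)"
```

```text
t 4.0167 tcp [ 0.6545 -0.0264  0.1372] yaw 1.5749 F [ 0.38 -0.68 -2.8 ] gap 0.021056118102006215 grip 88.39084982872009
dx dy 0.0017 0.0015 spin -0.0011 q [ 7.057e-01  7.085e-01 -6.000e-04 -5.000e-04]
[array([-0.18101822, -0.1159077 , -1.04580294])]
```

View pics/c1.png

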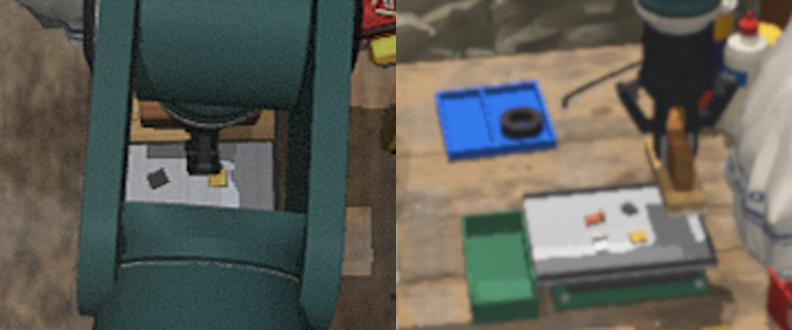

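The crop shows the scraper square over the back of the plate, with all four chips in front of it and the bag clear. Next I'll lower it until just above the plate.

drive_tool --moves '[{"gripper": 1,"dx": 0.0015,"dy": 0.0015,"dz": 0.02,"spin": 0},{"gripper": 1,"dx": 0.0015,"dy": 0.0015,"dz": 0.035,"spin": 0},{"gripper": 1,"dx": 0.0015,"dy": 0.0015,"dz": 0.045,"spin": 0},{"gripper": 1,"dx": 0.0015,"dy": 0.0015,"dz": 0.053,"spin": 0},{"gripper": 1,"dx": 0.0015,"dy": 0.0015,"dz": 0.053,"spin": 0},{"gripper": 1,"dx": 0.0015,"dy": 0.0015,"dz": 0.053,"spin": 0}]'

```text
clock: 4.62
tcp_pos: [0.6566, -0.0242, 0.0851]
ee_rot: [0.705, 0.709, -0.0, -0.0]
force: [-0.1, 0.2, -1.3]
finger_gap: 0.0211
grip_force: 88.5
```

```bash
cat >> h.py <<'E'
def avg(n=6):
    f=[]
    for _ in range(n): eyes.grab_frame("side"); s=state(); f.append([s["force"][2],s["tcp_pos"][2]*1e3,s["tcp_pos"][0]*1e3,s["tcp_pos"][1]*1e3])
    f=np.array(f);print("t",s["clock"],"fz",f[:,0].round(2),"mean",f.mean(0).round(2))
E
python3 -c "
from h import *
avg(8);to(.656,-.0247,1.576)"
```

```text
t 5.0167 fz [-1.05 -3.04 -2.76 -1.59 -1.95 -1.93 -2.98 -1.35] mean [ -2.08  85.97 657.04 -24.05]
t 5.0167 tcp [ 0.6569 -0.024   0.0857] yaw 1.5759 F [-0.09  0.19 -1.35] gap 0.021215092151759134 grip 88.51548314094543
dx dy -0.0007 -0.0009 spin -0.0001 q [7.053e-01 7.089e-01 2.000e-04 2.000e-04]
```

drive_tool --moves '[{"gripper": 1,"dx": 0,"dy": 0,"dz": 0.002,"spin": 0},{"gripper": 1,"dx": 0,"dy": 0,"dz": 0.004,"spin": 0},{"gripper": 1,"dx": 0,"dy": 0,"dz": 0.005,"spin": 0},{"gripper": 1,"dx": 0,"dy": 0,"dz": 0.006,"spin": 0},{"gripper": 1,"dx": 0,"dy": 0,"dz": 0.006,"spin": 0}]'

```text
clock: 5.43
tcp_pos: [0.6568, -0.024, 0.0791]
ee_rot: [0.705, 0.709, -0.0, -0.0]
force: [0.3, 0.4, -1.8]
finger_gap: 0.021
grip_force: 88.4
```

drive_tool --moves '[{"gripper": 1,"dx": 0,"dy": 0,"dz": 0.0005,"spin": 0},{"gripper": 1,"dx": 0,"dy": 0,"dz": 0.001,"spin": 0},{"gripper": 1,"dx": 0,"dy": 0,"dz": 0.001,"spin": 0}]'

```text
clock: 5.68
tcp_pos: [0.657, -0.024, 0.0789]
ee_rot: [0.705, 0.709, 0.0, 0.0]
force: [-1.5, 0.7, 4.8]
finger_gap: 0.0213
grip_force: 89.0
```

```bash
python3 -c "
from h import *
avg(4)"
```

```text
t 5.8833 fz [6.07 6.15 5.07 5.32] mean [  5.65  78.9  656.95 -24.02]
```

drive_tool --moves '[{"gripper": 1,"dx": 0,"dy": 0,"dz": 0.0005,"spin": 0},{"gripper": 1,"dx": 0,"dy": 0,"dz": 0.001,"spin": 0},{"gripper": 1,"dx": 0,"dy": 0,"dz": 0.001,"spin": 0}]'

```text
clock: 6.13
tcp_pos: [0.6571, -0.024, 0.0784]
ee_rot: [0.705, 0.709, 0.0, 0.0]
force: [-4.7, -0.1, 10.5]
finger_gap: 0.0209
grip_force: 90.2
```

```bash
python3 -c "
from h import *
avg(4)"
```

```text
t 6.3333 fz [11.02 10.61 11.06 10.4 ] mean [ 10.77  78.52 657.09 -24.02]
```

drive_tool --moves '[{"gripper": 1,"dx": 0,"dy": 0,"dz": 0.0005,"spin": 0},{"gripper": 1,"dx": 0,"dy": 0,"dz": 0.001,"spin": 0},{"gripper": 1,"dx": 0,"dy": 0,"dz": 0.001,"spin": 0}]'

```text
clock: 6.58
tcp_pos: [0.6572, -0.024, 0.0776]
ee_rot: [0.705, 0.709, 0.0, 0.0]
force: [-4.9, 0.3, 11.6]
finger_gap: 0.0208
grip_force: 90.3
```

```bash
python3 -c "
from h import *
avg(4);print(state()['force'],state()['ee_rot'])"
```

```text
t 6.7833 fz [11.92 10.98 12.36 11.29] mean [ 11.64  77.68 657.15 -24.02]
[-4.46443423  0.03771802 11.28642018] [7.05329058e-01 7.08879764e-01 4.21521036e-04 4.71454566e-04]
```

drive_tool --moves '[{"gripper": 1,"dx": 0,"dy": 0,"dz": 0.001,"spin": 0},{"gripper": 1,"dx": 0,"dy": 0,"dz": 0.002,"spin": 0},{"gripper": 1,"dx": 0,"dy": 0,"dz": 0.003,"spin": 0},{"gripper": 1,"dx": 0,"dy": 0,"dz": 0.004,"spin": 0},{"gripper": 1,"dx": 0,"dy": 0,"dz": 0.004,"spin": 0}]'

```text
clock: 7.2
tcp_pos: [0.6573, -0.0241, 0.0741]
ee_rot: [0.705, 0.709, 0.001, 0.001]
force: [-5.2, -0.5, 17.3]
finger_gap: 0.0213
grip_force: 91.0
```

```bash
python3 -c "
from h import *
avg(5);print(state()['force'],state()['ee_rot'])"
```

```text
t 7.45 fz [18.   16.94 17.92 17.31 17.15] mean [ 17.46  74.28 657.28 -24.04]
[-6.22358939  0.83599948 17.14827075] [7.05350508e-01 7.08858191e-01 5.74223459e-04 6.29734711e-04]
```

drive_tool --moves '[{"gripper": 1,"dx": 0,"dy": 0,"dz": 0.0007,"spin": 0},{"gripper": 1,"dx": 0,"dy": 0,"dz": 0.0007,"spin": 0},{"gripper": 1,"dx": 0,"dy": 0,"dz": 0.0007,"spin": 0},{"gripper": 1,"dx": 0,"dy": 0,"dz": 0.0007,"spin": 0},{"gripper": 1,"dx": 0,"dy": -0.003,"dz": 0.0007,"spin": 0},{"gripper": 1,"dx": 0,"dy": -0.007,"dz": 0.0007,"spin": 0},{"gripper": 1,"dx": 0,"dy": -0.012,"dz": 0.0007,"spin": 0}]'

```text
clock: 8.03
tcp_pos: [0.6469, -0.0242, 0.0746]
ee_rot: [0.705, 0.709, 0.002, 0.002]
force: [5.8, -0.8, 16.4]
finger_gap: 0.0214
grip_force: 91.0
```

```bash
python3 -c "
from h import *
avg(5);to(.589,-.025,1.576)"
```

```text
t 8.2833 fz [17.51 17.03 17.53 16.22 16.09] mean [ 16.88  74.39 646.17 -24.18]
t 8.2833 tcp [ 0.6462 -0.0242  0.0742] yaw 1.5758 F [ 0.76 -0.59 16.09] gap 0.02069275635442232 grip 91.02087020874023
dx dy -0.0005 -0.0572 spin -0.0002 q [0.7053 0.7089 0.0015 0.0017]
```

drive_tool --moves '[{"gripper": 1,"dx": 0,"dy": 0,"dz": 0.0013,"spin": 0},{"gripper": 1,"dx": 0,"dy": -0.005,"dz": 0.0013,"spin": 0},{"gripper": 1,"dx": 0,"dy": -0.01,"dz": 0.0013,"spin": 0},{"gripper": 1,"dx": 0,"dy": -0.015,"dz": 0.0013,"spin": 0},{"gripper": 1,"dx": 0,"dy": -0.02,"dz": 0.0013,"spin": 0}]'

```text
clock: 8.7
tcp_pos: [0.6269, -0.0243, 0.0735]
ee_rot: [0.705, 0.709, 0.002, 0.003]
force: [5.7, -1.8, 18.4]
finger_gap: 0.0209
grip_force: 91.3
```

```bash
python3 -c "
from h import *
avg(4);to(.589,-.025,1.576)"
```

```text
t 8.9 fz [19.58 17.96 17.69 18.23] mean [ 18.36  73.33 626.28 -24.3 ]
t 8.9 tcp [ 0.6263 -0.0243  0.0732] yaw 1.5757 F [ 0.19 -0.7  18.23] gap 0.021145837074681186 grip 91.20863556861877
dx dy -0.0005 -0.0373 spin -0.0003 q [0.7054 0.7089 0.0016 0.0019]
```

drive_tool --moves '[{"gripper": 1,"dx": 0,"dy": -0.005,"dz": 0.0001,"spin": 0},{"gripper": 1,"dx": 0,"dy": -0.01,"dz": 0.0001,"spin": 0},{"gripper": 1,"dx": 0,"dy": -0.015,"dz": 0.0002,"spin": 0},{"gripper": 1,"dx": 0,"dy": -0.02,"dz": 0.0002,"spin": 0},{"gripper": 1,"dx": 0,"dy": -0.025,"dz": 0.0002,"spin": 0},{"gripper": 1,"dx": 0,"dy": -0.03,"dz": 0.0002,"spin": 0},{"gripper": 1,"dx": 0,"dy": -0.035,"dz": 0.0003,"spin": 0},{"gripper": 1,"dx": 0,"dy": -0.04,"dz": 0.0003,"spin": 0}]'

```text
clock: 9.57
tcp_pos: [0.587, -0.0245, 0.0732]
ee_rot: [0.705, 0.709, 0.002, 0.003]
force: [6.6, 0.2, 19.7]
finger_gap: 0.0209
grip_force: 91.3
```

```bash
python3 -c "
from h import *
avg(6);to(.589,-.025,1.576)
im=eyes.grab_frame('side');cv2.imwrite('pics/c2.png',cv2.resize(im[180:290,240:420],None,fx=3,fy=3,interpolation=2))"
```

```text
t 9.8667 fz [21.05 19.28 19.21 19.16 18.53 19.75] mean [ 19.5   72.92 586.36 -24.52]
t 9.8667 tcp [ 0.5864 -0.0245  0.0728] yaw 1.5758 F [ 0.18  0.05 19.75] gap 0.020975192935756802 grip 91.27607345581055
dx dy -0.0005 0.0026 spin -0.0002 q [0.7054 0.7089 0.0015 0.0018]
```

View pics/c2.png

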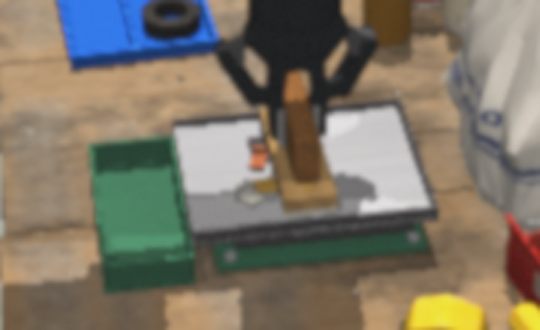

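The block is mid-plate, the chips ahead of its foot, net force 21.6 N; I'll ease off slightly and carry on.

drive_tool --moves '[{"gripper": 1,"dx": 0,"dy": -0.005,"dz": -0.0005,"spin": 0},{"gripper": 1,"dx": 0,"dy": -0.01,"dz": -0.0006,"spin": 0},{"gripper": 1,"dx": 0,"dy": -0.015,"dz": -0.0007,"spin": 0},{"gripper": 1,"dx": 0,"dy": -0.02,"dz": -0.0007,"spin": 0},{"gripper": 1,"dx": 0,"dy": -0.025,"dz": -0.0007,"spin": 0},{"gripper": 1,"dx": 0,"dy": -0.03,"dz": -0.0007,"spin": 0},{"gripper": 1,"dx": 0,"dy": -0.036,"dz": -0.0007,"spin": 0},{"gripper": 1,"dx": 0,"dy": -0.042,"dz": -0.0007,"spin": 0}]'

```text
clock: 10.58
tcp_pos: [0.5449, -0.0248, 0.0736]
ee_rot: [0.705, 0.709, 0.002, 0.003]
force: [6.0, 0.5, 18.6]
finger_gap: 0.0213
grip_force: 91.2
```

```bash
python3 -c "
from h import *
avg(6);to(.589,-.025,1.576)"
```

```text
t 10.8833 fz [19.44 18.9  18.54 17.79 18.47 18.8 ] mean [ 18.66  73.34 544.11 -24.74]
t 10.8833 tcp [ 0.5442 -0.0247  0.0732] yaw 1.5757 F [-1.36  0.56 18.8 ] gap 0.020766451365263897 grip 91.17700338363647
dx dy -0.0005 0.0448 spin -0.0003 q [0.7054 0.7088 0.0013 0.0016]
```

Net force is 20.7 N at x = -0.045. I'll go on to about -0.088.

drive_tool --moves '[{"gripper": 1,"dx": 0,"dy": -0.005,"dz": 0,"spin": 0},{"gripper": 1,"dx": 0,"dy": -0.01,"dz": 0,"spin": 0},{"gripper": 1,"dx": 0,"dy": -0.015,"dz": 0,"spin": 0},{"gripper": 1,"dx": 0,"dy": -0.02,"dz": 0,"spin": 0},{"gripper": 1,"dx": 0,"dy": -0.026,"dz": 0,"spin": 0},{"gripper": 1,"dx": 0,"dy": -0.032,"dz": 0,"spin": 0},{"gripper": 1,"dx": 0,"dy": -0.038,"dz": 0,"spin": 0},{"gripper": 1,"dx": 0,"dy": -0.044,"dz": 0,"spin": 0}]'

```text
clock: 11.55
tcp_pos: [0.5009, -0.025, 0.0736]
ee_rot: [0.705, 0.709, 0.002, 0.003]
force: [6.1, 0.2, 18.3]
finger_gap: 0.0214
grip_force: 91.2
```

```bash
python3 -c "
from h import *
avg(5);to(.589,-.025,1.576)
a=eyes.grab_frame('side')[180:290,240:420];b=eyes.grab_frame('top')[160:310,290:410];b=cv2.resize(b,(264,330))
cv2.imwrite('pics/c3.png',np.hstack([cv2.resize(a,(520,330),interpolation=2),b]))"
```

```text
t 11.8 fz [19.92 18.24 19.52 17.91 18.56] mean [ 18.83  73.33 500.11 -24.99]
t 11.8 tcp [ 0.5001 -0.025   0.0732] yaw 1.5757 F [-2.06 -0.23 18.56] gap 0.021291736972260177 grip 91.28561496734619
dx dy -0.0004 0.0889 spin -0.0003 q [0.7054 0.7088 0.0013 0.0017]
```

View pics/c3.png

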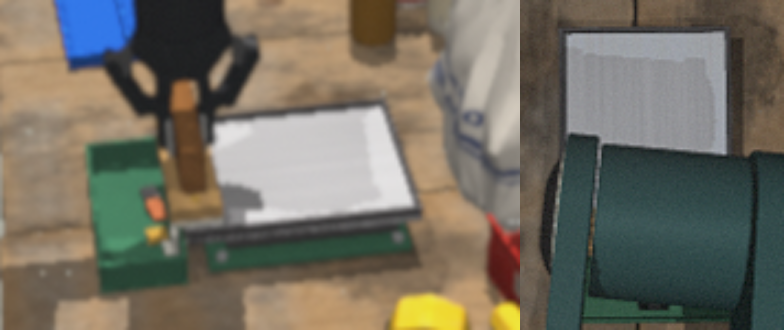

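The crop shows three chips in the trough, with the bright one around (170,235) close to the edge. I'll push on 6 mm, then lift.

drive_tool --moves '[{"gripper": 1,"dx": 0,"dy": -0.003,"dz": 0,"spin": 0},{"gripper": 1,"dx": 0,"dy": -0.006,"dz": 0,"spin": 0},{"gripper": 1,"dx": 0,"dy": -0.006,"dz": -0.003,"spin": 0},{"gripper": 1,"dx": 0,"dy": -0.006,"dz": -0.007,"spin": 0},{"gripper": 1,"dx": 0,"dy": -0.006,"dz": -0.013,"spin": 0},{"gripper": 1,"dx": 0,"dy": -0.006,"dz": -0.03,"spin": 0},{"gripper": 1,"dx": 0,"dy": -0.006,"dz": -0.065,"spin": 0},{"gripper": 1,"dx": 0,"dy": -0.006,"dz": -0.1,"spin": 0}]'

```text
clock: 12.57
tcp_pos: [0.4918, -0.0247, 0.1707]
ee_rot: [0.705, 0.709, -0.001, -0.001]
force: [1.8, -0.1, -1.2]
finger_gap: 0.0211
grip_force: 88.3
```

```bash
python3 -c "
from h import *
to(.4348,.299,1.571+.0576)
a=eyes.grab_frame('side')[200:290,255:395]
cv2.imwrite('pics/c4.png',cv2.resize(a,None,fx=5,fy=5,interpolation=2))"
```

```text
t 12.5667 tcp [ 0.4918 -0.0247  0.1707] yaw 1.5758 F [ 1.8  -0.05 -1.19] gap 0.02105805318689132 grip 88.33539247512817
dx dy 0.324 -0.0554 spin -0.0528 q [ 0.7053  0.7089 -0.0009 -0.0012]
```

View pics/c4.png

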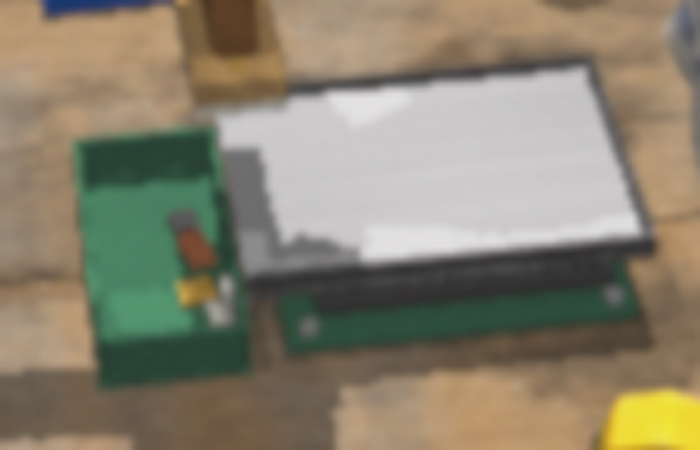

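All four chips are in the trough: dark (183,222), copper (195,248), brass (195,290) and bright (220,305). The plate is clear. Now to the bay.

drive_tool --moves '[{"gripper": 1,"dx": 0.03,"dy": -0.005,"dz": 0,"spin": -0.053},{"gripper": 1,"dx": 0.07,"dy": -0.012,"dz": 0,"spin": -0.053},{"gripper": 1,"dx": 0.11,"dy": -0.019,"dz": 0,"spin": -0.053},{"gripper": 1,"dx": 0.15,"dy": -0.026,"dz": 0,"spin": -0.053},{"gripper": 1,"dx": 0.19,"dy": -0.033,"dz": 0,"spin": -0.053},{"gripper": 1,"dx": 0.23,"dy": -0.04,"dz": 0,"spin": -0.053},{"gripper": 1,"dx": 0.27,"dy": -0.047,"dz": 0,"spin": -0.053},{"gripper": 1,"dx": 0.305,"dy": -0.053,"dz": 0,"spin": -0.053}]'

```text
clock: 13.28
tcp_pos: [0.4371, 0.2822, 0.1705]
ee_rot: [0.686, 0.728, 0.0, -0.0]
force: [0.8, 0.0, -2.2]
finger_gap: 0.0213
grip_force: 88.6
```

drive_tool --moves '[{"gripper": 1,"dx": 0.019,"dy": -0.002,"dz": 0,"spin": 0},{"gripper": 1,"dx": 0.019,"dy": -0.002,"dz": 0.03,"spin": 0},{"gripper": 1,"dx": 0.019,"dy": -0.002,"dz": 0.06,"spin": 0},{"gripper": 1,"dx": 0.019,"dy": -0.002,"dz": 0.09,"spin": 0},{"gripper": 1,"dx": 0.019,"dy": -0.002,"dz": 0.09,"spin": 0},{"gripper": 1,"dx": 0.019,"dy": -0.002,"dz": 0.09,"spin": 0},{"gripper": 1,"dx": 0.019,"dy": -0.002,"dz": 0.09,"spin": 0}]'

```text
clock: 13.87
tcp_pos: [0.4358, 0.299, 0.0825]
ee_rot: [0.686, 0.727, 0.001, 0.0]
force: [0.1, -0.4, -0.8]
finger_gap: 0.0211
grip_force: 88.3
```

```bash
python3 -c "
from h import *
to(.4348,.299,1.571+.0576)
im=eyes.grab_frame('side')[140:240,230:350]
cv2.imwrite('pics/c5.png',cv2.resize(im,None,fx=5,fy=5,interpolation=2))"
```

```text
t 13.8667 tcp [0.4358 0.299  0.0825] yaw 1.6286 F [ 0.11 -0.38 -0.83] gap 0.021137994878141417 grip 88.29134345054626
dx dy 0.0001 -0.001 spin -0.0 q [6.864e-01 7.272e-01 7.000e-04 2.000e-04]
```

View pics/c5.png

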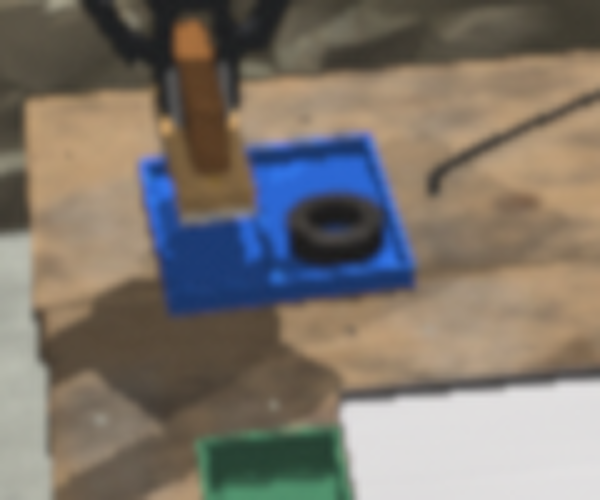

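The scraper hangs over the near bay, aligned with it. Lowering.

drive_tool --moves '[{"gripper": 1,"dx": 0,"dy": -0.001,"dz": 0.02,"spin": 0},{"gripper": 1,"dx": 0,"dy": -0.001,"dz": 0.035,"spin": 0},{"gripper": 1,"dx": 0,"dy": -0.001,"dz": 0.043,"spin": 0},{"gripper": 1,"dx": 0,"dy": -0.001,"dz": 0.047,"spin": 0},{"gripper": 1,"dx": 0,"dy": -0.001,"dz": 0.049,"spin": 0},{"gripper": 1,"dx": 0,"dy": -0.001,"dz": 0.049,"spin": 0},{"gripper": 1,"dx": 0,"dy": -0.001,"dz": 0.049,"spin": 0}]'

```text
clock: 14.5
tcp_pos: [0.4347, 0.299, 0.0329]
ee_rot: [0.686, 0.727, 0.001, 0.0]
force: [0.8, 0.5, -0.5]
finger_gap: 0.021
grip_force: 88.5
```

```bash
python3 -c "
from h import *
avg(3);to(.4348,.299,1.571+.0576)"
```

```text
t 14.65 fz [2.35 5.29 6.63] mean [  4.76  32.94 434.78 299.03]
t 14.65 tcp [0.4348 0.299  0.0329] yaw 1.6288 F [-0.08 -1.36  6.63] gap 0.02128552961037932 grip 89.67852830886841
dx dy -0.0 0.0 spin 0.0002 q [6.863e-01 7.273e-01 9.000e-04 2.000e-04]
```

On the bay floor; release and retreat.

drive_tool --moves '[{"gripper": 0,"dx": 0,"dy": 0,"dz": 0,"spin": 0},{"gripper": 0,"dx": 0,"dy": 0,"dz": 0,"spin": 0},{"gripper": 0,"dx": 0,"dy": 0,"dz": 0,"spin": 0},{"gripper": 0,"dx": 0,"dy": 0,"dz": 0,"spin": 0},{"gripper": 0,"dx": 0,"dy": 0,"dz": 0,"spin": 0},{"gripper": 0,"dx": 0,"dy": 0,"dz": 0,"spin": 0},{"gripper": 0,"dx": 0,"dy": 0,"dz": 0,"spin": 0},{"gripper": 0,"dx": 0,"dy": 0,"dz": 0,"spin": 0}]'

```text
clock: 15.32
tcp_pos: [0.4342, 0.2987, 0.0317]
ee_rot: [0.686, 0.727, 0.0, -0.0]
force: [0.6, -0.3, -0.2]
finger_gap: 0.0854
grip_force: 0.0
```

drive_tool --moves '[{"gripper": 0,"dx": 0,"dy": 0,"dz": -0.02,"spin": 0},{"gripper": 0,"dx": 0,"dy": 0,"dz": -0.05,"spin": 0},{"gripper": 0,"dx": 0,"dy": 0,"dz": -0.09,"spin": 0},{"gripper": 0,"dx": 0,"dy": 0,"dz": -0.13,"spin": 0},{"gripper": 0,"dx": 0,"dy": 0,"dz": -0.17,"spin": 0},{"gripper": 0,"dx": 0,"dy": 0,"dz": -0.2,"spin": 0},{"gripper": 0,"dx": 0,"dy": 0,"dz": -0.2,"spin": 0},{"gripper": 0,"dx": 0,"dy": 0,"dz": -0.2,"spin": 0}]'

```text
clock: 15.98
tcp_pos: [0.4346, 0.299, 0.2336]
ee_rot: [0.686, 0.727, 0.002, 0.0]
force: [-0.9, -0.9, -0.3]
finger_gap: 0.0854
grip_force: 0.0
```

```bash
python3 -c "
from h import *
to(.4348,.299,1.571+.0576)
im=eyes.grab_frame('side')[150:290,230:370];t=eyes.grab_frame('top')[225:325,290:400]
cv2.imwrite('pics/c6.png',np.hstack([cv2.resize(im,(400,400),interpolation=2),cv2.resize(t,(400,400),interpolation=2)]))"
```

```text
t 15.9833 tcp [0.4346 0.299  0.2336] yaw 1.6288 F [-0.91 -0.88 -0.31] gap 0.08541705254816256 grip 0.0
dx dy -0.0 0.0002 spin 0.0002 q [6.863e-01 7.273e-01 1.600e-03 4.000e-04]
```

View pics/c6.png

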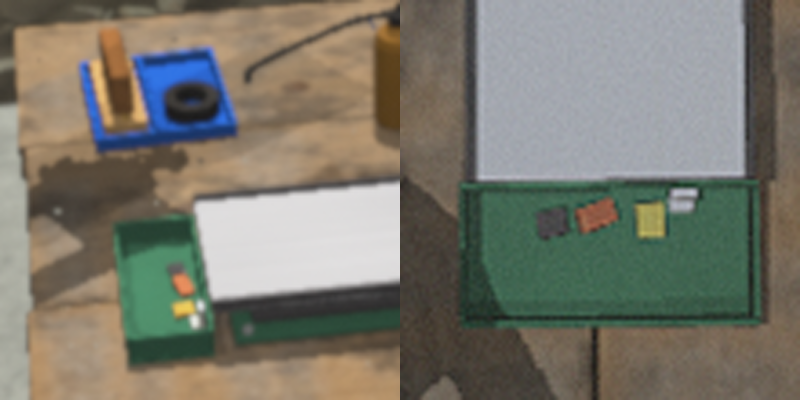

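The scraper lies in its bay and the four chips are in the trough. The bright one, at (683,198) in the right-hand crop, lies by the back wall, so I'll triangulate it before handing in.

```bash
python3 -c "
from h import *
for z in (.004,.01,.016,.022,.03): print(z,ray('top',[290+683*.275,225+199*.25],z).round(4),ray('side',[230+198*.35,150+314*.35],z).round(4))
im=eyes.grab_frame('top');print(rect('top',blob(im,(140,230,245,325),(15,70,60),(30,255,255)),.024))"
```

```text
0.004 [[ 0.4768 -0.3005]] [[ 0.4813 -0.0585]]
0.01 [[ 0.4768 -0.2986]] [[ 0.4808 -0.0659]]
0.016 [[ 0.4769 -0.2968]] [[ 0.4804 -0.0733]]
0.022 [[ 0.4769 -0.295 ]] [[ 0.4799 -0.0808]]
0.03 [[ 0.477  -0.2925]] [[ 0.4792 -0.0907]]
(array([434.4, 297.4]), array([ 42.7, 128.2]), 4.3)
```

```bash
python3 -c "
from workcell import order
print(order.close_job())"
```

```text
the job is handed in; nothing more can be done
None
```

I handed the job in at about 16 s, with no verdict returned: all four chips look to be in the trough, the settled wiping force read 19–21.6 N, and the scraper lies in its bay about 2 mm off centre.

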